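# Empty the leg machine's catch tray

## Robot

A 6-joint arm with a two-finger parallel gripper is mounted at the origin on the work surface. World frame = base frame: x ahead of the robot, y to its left, z up, the work surface at z = 0. Lengths are in mm, angles in rad, forces in N, time in s.
With the tool pointing down it reaches from about 300 to 775 mm from the base axis. Payload 14.6 kg.
Tool frame: the origin (TCP) lies on the centre line of the jaws, within the pads' length; the fingertips stand ahead of it and the grasp point (between the pads) is the TCP (manip.tip_reach is the z of the fingertips in the tool frame, in mm); z points along the fingers, y is the direction in which the jaws open and shut (so a half turn about z gives the same grasp; the last joint's range is limited). The gripper opens to 94 mm and grips with 3 to 60 N. Pads are 16 mm wide; open, the fingers measure 119 mm over their backs; the gripper's body (75 mm by 177 mm) begins 78 mm behind the grasp point.
Start: joints at [1.222, 0.3, 1.521, -0, 1.321, -0.067], TCP at [152.944, 528.297, 224.446] pointing down, gripper open.
Joint ranges: [-3.03, 3.03], [-0.79, 2.21], [0.23, 2.52], [-1.04, 4.18], [0, 3.07], [-2.55, 2.55]. Speed limits (rad/s): [2.22, 2.22, 2.57, 3.14, 3.14, 3.14].

## Interface

Orientations are given as [roll, pitch, yaw] about the fixed x, y, z axes, in that order (R = Rz(yaw) Ry(pitch) Rx(roll)).
In Python, from cell import manip, camera, search_frame, masks_of, tip_of gives the robot as it stands.
- The arm moves only by the tool send_rows, never from a script. Its argument "plan" is a list of rows, each an object with "travel": the shift along the tool's x, y, z in mm, a list of three; "delta_rot": the turn, a rotation vector about the tool's x, y, z in degrees, a list of three; "fingers": the gripper's target within -1 to 1 (shut at 1, half-way at 0, fully open at -1). In form: [{"travel": [dx, dy, dz], "delta_rot": [wx, wy, wz], "fingers": fingers}, ...]. A call has 1 to 20 rows; each row shifts and turns the commanded pose from where the row before left it, along the tool's axes as they then stand; what a row does not reach is not made up. A row lasts 1/8 s, in which the tool goes at most 62.5 mm and 10.7 degrees, less where a joint would pass 70% of its speed; a pose out of reach is approached as far as the arm can. A call is refused whole if a number of a shift passes 62.5 or a number of a turn 10.7, either way. A call with a gripper value outside its range is refused whole. The fingers move at their own pace and stop on an object; "grip_force" is the grip in N (left out, the last holds). Time passes only in rows, so rows that do not move let the fingers close. It gives the time, the measured TCP pose, the force and the opening at its end, in the units of the state.
- manip.read_state(): the state, without advancing time (a new reading comes with each control period).
- camera(name): name is "scene" or "top"; returns a dict with "color" (384x512x3 uint8, red, green, blue), "z_map" (384x512 float32, mm along the optical axis (not along the pixel's ray), 0 where there is no reading), "fov_y" (degrees; the focal length in pixels is half the picture's height over the tangent of half this angle, whatever the lens; pixels are square), "cx", "cy" (the principal point, pixels), "world_from_camera" (4x4, takes a point from camera to world coordinates). Camera axes: x right, y up, looking along -z (the intrinsics and any distortion apply to the point x, -y, -z); pixel columns grow to the right and rows downward; lengths in mm; the calibration is good to about 2 mm. A picture is of the moment at which its call begins.
- manip.sign_off(): hands the job in, once; it reports no verdict.
Trained networks look in the newest picture that a camera, given by its name, has taken for a name from the list of things; names that differ only in an ending like _2 or _b are one class to them, and where a whole thing is asked for, a point or a joint stands for the part that bears it (a point fixed in the world has none). Each returns a list of dicts, best first, with "confidence" (0 to 1); they miss things now and then, are a little off and sometimes report something else, mostly with a low value. They report only what shows in the picture. A call takes as long as a camera call.
- search_frame(name, camera): "at" ([x, y, z] in mm, in the coordinates of the camera as it stood for that picture, good to about 4 mm: the middle of the surface that is visible of it).
- masks_of(name, camera): "region" (384x512 bool, what is visible of it).
- tip_of(name, camera): "at" ([x, y, z] in mm, in the coordinates of the camera as it stood for that picture, good to about 4 mm: a listed point, or the origin of a listed thing).
The state is a dict: "clock": time; "joints": joint angles; "qd": joint speeds; "effort": joint torques, N m; "eef_pos": TCP position; "eef_rot": TCP orientation; "wrist_force": force on the tool from outside, world axes, zero at the start; "moment": the same for the moment, N m; "finger_gap": finger opening in mm.
Only numpy, scipy, OpenCV 4.12 (cv2) and the standard library are available. Lean on these libraries where they do the work, as an engineer would, in place of code of your own. Each camera call takes 0.05 s, during which the arm holds its last target. There are 200 camera calls.

## Task

Pull the catch tray all the way out from under the machine's clear guard. Lay the two finished turned legs gently (not dropped) in the tote, one lying flat in each lane along the lane, leaving the plain square offcut lying in the tray; only then push the tray fully home. Leave the glue jar, screwdriver and stapler alone.

Things in the scene. Friction and masses are not known exactly. Their poses are not given: they have to be found in the camera images.
- machine: grey bench shaping machine, fixed. Origin on the table under the centre of the catch tray when that is home; z up; the tray slides out along the machine's +y axis. A clear plastic guard (top at 68, 356 wide along x, over local y -130 to +105) covers the tray when home; the tall body (425 with motor, 400 wide) stands at local y -135 to -435.
- tray (a joint): how far the steel catch tray is pulled out along the machine's +y: 0 = fully home, 0.21 m = fully out (stop). Stays where it is left; moving it takes about 2 to 4 N. Tray: open box 310 (machine x) x 210 (machine y) x 40, walls 5, inner floor 10 above the table, rim 45 above the table; the parts lie on its floor and ride with it.
- tray_handle (a point): centre of the tray's handle: a dark steel bar 122 long (machine x), 14 thick (machine y), 26 high, its top 58 above the table, this point 45 above the table. It stands 50 clear of the tray's front wall (centre to wall), held by two arms 55 either side of its middle, so that a gripper from above can close on it along the machine's y.
- leg_a: finished turned furniture leg, pale wood, 130 long: a square block 40 x 40 x 32 (length) at each end and, between them, a thin round bead (39 dia.) next to each block and a smooth round waist 33 dia. and 54 long in the middle. About 130 g, hidden mass varies. Lies flat. Origin at its centre (20 above what it lies on); x axis along its length.
- leg_b: second, same finished turned furniture leg, pale wood, 130 long: a square block 40 x 40 x 32 (length) at each end and, between them, a thin round bead (39 dia.) next to each block and a smooth round waist 33 dia. and 54 long in the middle. About 130 g, hidden mass varies. Lies flat. Origin at its centre (20 above what it lies on); x axis along its length.
- offcut: plain square wood offcut, pale wood, 85 x 40 x 40, about 90 g. Origin at its centre; x axis along its 85 length. Stays in the tray. Lies flat there with the legs, in any of the three places; all three lie side by side about 95 apart (centres) along the machine's x, lengths roughly along the machine's y.
- tote: grey plastic tote, open on top, 215 (x) x 210 (y) x 60 high, walls and floor 5, loose, 0.9 kg. A low rib 8 wide, rising 12 above the inner floor, runs along its x axis down the middle and makes two lanes, each 205 long and 96 wide, centred at y = +52 and -52. Origin at the centre of its underside, z up. Its x axis (the lanes) points roughly along world +y, up to 17 degrees either way.
- glue: white glue jar, 66 dia., 75 high, orange cap; bystander. Origin at the centre of its underside.
- screwdriver: screwdriver with yellow handle lying on the table; bystander. Origin on its underside.
- stapler: blue hand stapler, 150 long, 67 high; bystander. Origin at the centre of its underside.

How it is judged (in metres and radians):
On the way, in this order (a step that is already met when the one before it is completed fails the run):
1. the catch tray is pulled all the way out (more than 185 mm) (value of joint tray above 0.185 m), for 0.1 s.
2. with the tray still out (more than 100 mm), one leg lies flat in each lane of the tote and the offcut still lies in the tray, all released and at rest ((((x of leg_a in the frame of tote between -0.05 and 0.05 m and y of leg_a in the frame of tote between 0.02 and 0.09 m and z of leg_a in the frame of tote between 0.015 and 0.033 m and angle between the x axis of leg_a and the x axis of tote, either way round below 0.35 rad) and (x of leg_b in the frame of tote between -0.05 and 0.05 m and y of leg_b in the frame of tote between -0.09 and -0.02 m and z of leg_b in the frame of tote between 0.015 and 0.033 m and angle between the x axis of leg_b and the x axis of tote, either way round below 0.35 rad)) or ((x of leg_a in the frame of tote between -0.05 and 0.05 m and y of leg_a in the frame of tote between -0.09 and -0.02 m and z of leg_a in the frame of tote between 0.015 and 0.033 m and angle between the x axis of leg_a and the x axis of tote, either way round below 0.35 rad) and (x of leg_b in the frame of tote between -0.05 and 0.05 m and y of leg_b in the frame of tote between 0.02 and 0.09 m and z of leg_b in the frame of tote between 0.015 and 0.033 m and angle between the x axis of leg_b and the x axis of tote, either way round below 0.35 rad))) and x of offcut in the frame of tray_handle between -0.15 and 0.15 m and y of offcut in the frame of tray_handle between -0.26 and -0.05 m and height (world z) of offcut between 0.02 and 0.06 m and linear speed of each of leg_a, leg_b, offcut below 0.03 m/s and contact force between each of leg_a, leg_b, offcut and the fingers below 0.05 N and value of joint tray above 0.1 m), for 0.2 s.
At the end, for the whole second after the job is handed in: One leg on the floor of each lane (centre within 50 mm of mid-length, 20 to 90 mm off the middle line, 15 to 33 mm above the underside, within 20 deg of the lane); offcut in the tray; tote upright within 5 deg; all at rest; tray within 8 mm of home ((((x of leg_a in the frame of tote between -0.05 and 0.05 m and y of leg_a in the frame of tote between 0.02 and 0.09 m and z of leg_a in the frame of tote between 0.015 and 0.033 m and angle between the x axis of leg_a and the x axis of tote, either way round below 0.35 rad) and (x of leg_b in the frame of tote between -0.05 and 0.05 m and y of leg_b in the frame of tote between -0.09 and -0.02 m and z of leg_b in the frame of tote between 0.015 and 0.033 m and angle between the x axis of leg_b and the x axis of tote, either way round below 0.35 rad)) or ((x of leg_a in the frame of tote between -0.05 and 0.05 m and y of leg_a in the frame of tote between -0.09 and -0.02 m and z of leg_a in the frame of tote between 0.015 and 0.033 m and angle between the x axis of leg_a and the x axis of tote, either way round below 0.35 rad) and (x of leg_b in the frame of tote between -0.05 and 0.05 m and y of leg_b in the frame of tote between 0.02 and 0.09 m and z of leg_b in the frame of tote between 0.015 and 0.033 m and angle between the x axis of leg_b and the x axis of tote, either way round below 0.35 rad))) and x of offcut in the frame of tray_handle between -0.15 and 0.15 m and y of offcut in the frame of tray_handle between -0.26 and -0.05 m and height (world z) of offcut between 0.02 and 0.06 m and linear speed of each of leg_a, leg_b, offcut below 0.03 m/s and angle between tote's own z axis and vertical below 0.1 rad and value of joint tray below 0.008 m); the robot touches nothing.
It fails at once if a leg is dropped (falls free faster than 0.7 m/s, about 25 mm) (contact force between leg_a and the fingers below 0.05 N and linear speed of leg_a above 0.7 m/s).
It fails at once if a leg is dropped (falls free faster than 0.7 m/s, about 25 mm) (contact force between leg_b and the fingers below 0.05 N and linear speed of leg_b above 0.7 m/s).
It fails at once if the glue is moved by more than 30 mm (distance of glue from where it was at the start of the episode above 0.03 m).
It fails at once if the screwdriver is moved by more than 30 mm (distance of screwdriver from where it was at the start of the episode above 0.03 m).
It fails at once if the stapler is moved by more than 30 mm (distance of stapler from where it was at the start of the episode above 0.03 m).
It also fails if it takes over 70 s, if anything falls off the work surface, if the arm or the gripper's body presses on something with over 40 N, if the wrist force passes 120 N, or if a joint passes its speed limit or range.

## Working session

There is one attempt and no reset: what is moved stays moved. The work goes in short steps, Python scripts to look and compute and a tool call to move; the robot and the scene stay as the last step left them, time stands still between calls to the robot, and variables do not carry over. Pictures are saved under pics/ and viewed, about 8 in all and at most 12, crops included, and the job is handed in when it is done.

Besides the shell and the picture viewer there is one more tool, called as a command line: name --argument value ..., lists and objects as JSON in quotes. send_rows: Moves the arm, as the interface text tells. Its arguments: {"type":"object","properties":{"plan":{"type":"array"},"grip_force":{"type":"number"}},"required":["plan"]}

```bash
ls; mkdir -p pics; cat > h.py <<'E'
import numpy as np, cv2
from cell import manip, camera, search_frame, masks_of, tip_of
def w(c,p): return (c["world_from_camera"]@np.r_[p,1])[:3]
def cloud(c):
    f=192/np.tan(np.radians(c["fov_y"])/2); z=c["z_map"].astype(float)
    v,u=np.mgrid[:384,:512]
    P=np.stack([(u-c["cx"])*z/f,-(v-c["cy"])*z/f,-z,np.ones_like(z)],-1)
    return (P@c["world_from_camera"].T)[...,:3]
E
python3 - <<'E'
from h import *
print(manip.read_state(), manip.tip_reach)
cs={n:camera(n) for n in("top","scene")}
cv2.imwrite("pics/a.png",np.vstack([cs[n]["color"][...,::-1] for n in cs])[:, :])
for n,c in cs.items():
    print(n,[k for k in c],c["fov_y"],c["world_from_camera"].round(2).tolist())
    for o in("machine","tray","tray_handle","leg_a","offcut","tote","glue","screwdriver","stapler"):
        print(n,o,"S",[(round(d["confidence"],2),w(c,d["at"]).round().tolist()) for d in search_frame(o,n)][:4],"T",[(round(d["confidence"],2),w(c,d["at"]).round().tolist()) for d in tip_of(o,n)][:4])
E
```

```text
pics
{'clock': 0.0, 'joints': array([ 1.22243207e+00,  3.00482536e-01,  1.52161352e+00, -4.50517907e-05,
        1.32072708e+00, -6.66435642e-02]), 'qd': array([ 0.00105556,  0.00010586, -0.000999  ,  0.00055824, -0.00081392,
        0.00146684]), 'effort': array([-7.05341081e-04, -5.31821716e+01, -3.52705014e+01,  7.07658450e-02,
        2.47379526e-02, -7.44307886e-05]), 'eef_pos': array([152.85177396, 528.0610898 , 223.86633454]), 'eef_rot': array([-3.14036200e+00, -3.84030464e-05,  2.85988311e+00]), 'wrist_force': array([ 0.6785259 , -0.8158927 ,  0.56053073]), 'moment': array([-0.01191542,  0.0206659 ,  0.02718259]), 'finger_gap': 94.21287945158207} 19.0
top ['color', 'z_map', 'fov_y', 'cx', 'cy', 'world_from_camera'] 45.92241989172289 [[0.02, 0.98, -0.19, 394.47], [-1.0, 0.01, -0.01, -80.62], [-0.0, 0.19, 0.98, 1174.94], [0.0, 0.0, 0.0, 1.0]]
top machine S [(0.65, [560.0, -508.0, 68.0]), (0.63, [568.0, -334.0, 18.0])] T [(0.67, [566.0, -455.0, -0.0]), (0.61, [758.0, 209.0, -2.0])]Traceback (most recent call last):
  File "<stdin>", line 8, in <module>
ValueError: it knows: glue, leg, machine, offcut, screwdriver, stapler, tote, tray_handle
```

```bash
python3 - <<'E'
from h import *
cs={n:camera(n) for n in("top","scene")}
for n,c in cs.items():
    for o in("machine","tray_handle","leg","offcut","tote","glue","screwdriver","stapler"):
        print(n,o,"S",[(round(d["confidence"],2),w(c,d["at"]).round().tolist()) for d in search_frame(o,n)][:4],"T",[(round(d["confidence"],2),w(c,d["at"]).round().tolist()) for d in tip_of(o,n)][:4])
E
```

```text
top machine S [(0.66, [559.0, -508.0, 68.0])] T [(0.66, [566.0, -453.0, -1.0])]
top tray_handle S [(0.62, [570.0, -337.0, 17.0])] T [(0.94, [572.0, -284.0, 43.0])]
top leg S [] T []
top offcut S [] T []
top tote S [(0.56, [512.0, 223.0, 6.0])] T [(0.58, [513.0, 217.0, -5.0])]
top glue S [(0.66, [749.0, 200.0, 75.0])] T [(0.57, [762.0, 209.0, -1.0])]
top screwdriver S [(0.58, [742.0, 73.0, 17.0])] T [(0.87, [780.0, 95.0, -2.0])]
top stapler S [(0.61, [777.0, 5.0, 63.0])] T [(0.82, [780.0, 6.0, 1.0])]
scene machine S [(0.68, [634.0, -591.0, 167.0]), (0.43, [487.0, -370.0, 25.0])] T [(0.92, [570.0, -459.0, 0.0])]
scene tray_handle S [(0.96, [595.0, -334.0, 32.0])] T [(0.68, [577.0, -280.0, 44.0]), (0.28, [473.0, -434.0, 25.0])]
scene leg S [(0.65, [489.0, -372.0, 24.0]), (0.58, [669.0, -378.0, 31.0])] T [(0.68, [660.0, -445.0, 33.0]), (0.65, [472.0, -436.0, 28.0])]
scene offcut S [(0.53, [591.0, -331.0, 31.0])] T [(0.56, [570.0, -447.0, 27.0])]
scene tote S [(0.55, [514.0, 222.0, 19.0]), (0.55, [775.0, 219.0, 61.0])] T [(0.58, [513.0, 216.0, 1.0])]
scene glue S [(0.73, [774.0, 220.0, 60.0])] T [(0.87, [757.0, 214.0, -3.0])]
scene screwdriver S [(0.95, [758.0, 89.0, 20.0])] T [(0.92, [778.0, 100.0, -2.0])]
scene stapler S [(0.8, [802.0, 13.0, 36.0])] T [(0.61, [781.0, 5.0, -1.0])]
```

View pics/a.png

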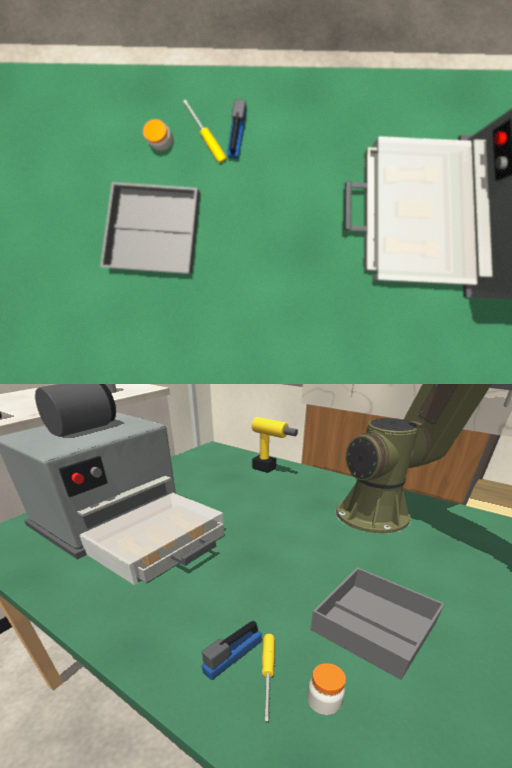

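The pictures show the offcut in the middle at top (413,209), the legs at (410,175) and (410,246), the handle at (352,207) and the tote at (152,228). I'll fit the yaws next.

```bash
python3 - <<'E'
from h import *
c=camera("top"); P=cloud(c)
def box(m,s):
    q=P[m][:,:2].astype(np.float32); r=cv2.minAreaRect(q); print(s,len(q),np.round(r[0]),np.round(r[1]),round(r[2],1))
Z=P[...,2];X=P[...,0];Y=P[...,1]
box((abs(Z-58)<6)&(abs(X-573)<90)&(Y>-300)&(Y<-255),"handle")
box((abs(Z-60)<8)&(abs(X-513)<160)&(abs(Y-217)<160),"tote rim")
box((abs(Z-68)<5)&(abs(X-573)<230)&(Y<-340)&(Y>-620),"guard")
s=manip.read_state(); print(s["eef_pos"],s["eef_rot"])
E
```

```text
handle 274 [ 574. -279.] [ 15. 121.] 86.8
tote rim 858 [513. 213.] [217. 211.] 86.9
guard 13492 [ 563. -472.] [250. 394.] 89.1
[152.95277319 528.28648711 224.41144156] [-3.14153749e+00  5.46299468e-06  2.85978916e+00]
```

send_rows --plan '[{"travel": [-42,-44,0],"delta_rot": [0,0,0],"fingers": -1},{"travel": [-42,-44,0],"delta_rot": [0,0,0],"fingers": -1},{"travel": [-42,-44,0],"delta_rot": [0,0,0],"fingers": -1},{"travel": [-42,-44,0],"delta_rot": [0,0,0],"fingers": -1},{"travel": [-42,-44,0],"delta_rot": [0,0,0],"fingers": -1},{"travel": [-42,-44,0],"delta_rot": [0,0,0],"fingers": -1},{"travel": [-42,-44,0],"delta_rot": [0,0,0],"fingers": -1},{"travel": [-42,-44,0],"delta_rot": [0,0,0],"fingers": -1},{"travel": [-42,-44,0],"delta_rot": [0,0,0],"fingers": -1},{"travel": [-42,-44,0],"delta_rot": [0,0,0],"fingers": -1},{"travel": [-42,-44,0],"delta_rot": [0,0,0],"fingers": -1},{"travel": [-42,-44,0],"delta_rot": [0,0,0],"fingers": -1},{"travel": [-42,-44,0],"delta_rot": [0,0,0],"fingers": -1},{"travel": [-42,-44,0],"delta_rot": [0,0,0],"fingers": -1},{"travel": [-42,-44,0],"delta_rot": [0,0,0],"fingers": -1},{"travel": [0,0,0],"delta_rot": [0,0,-6.6],"fingers": -1},{"travel": [0,0,0],"delta_rot": [0,0,-6.6],"fingers": -1},{"travel": [0,0,0],"delta_rot": [0,0,0],"fingers": -1},{"travel": [0,0,0],"delta_rot": [0,0,0],"fingers": -1}]'

```text
clock: 4.38
eef_pos: [574.6, -280.8, 224.6]
eef_rot: [-3.141, 0.0, 3.088]
wrist_force: [-0.5, 0.1, 0.3]
finger_gap: 93.8
```

```bash
cat >> h.py <<'E'
from scipy.spatial.transform import Rotation as Ro
def goto(x,y,z,yaw):
    s=manip.read_state(); R=Ro.from_euler("xyz",s["eef_rot"])
    d=R.inv().apply(np.array([x,y,z])-s["eef_pos"])
    rv=np.degrees((R.inv()*Ro.from_euler("xyz",[np.pi,0,np.radians(yaw)])).as_rotvec())
    print("at",s["clock"],s["eef_pos"].round(1),np.degrees(s["eef_rot"]).round(1),"q",s["joints"].round(2),"F",s["wrist_force"].round(1),"gap",round(s["finger_gap"],1))
    print("travel (current tool axes)",d.round(1),"rot",rv.round(1), "travel in final axes", Ro.from_euler("xyz",[np.pi,0,np.radians(yaw)]).inv().apply(np.array([x,y,z])-s["eef_pos"]).round(1))
E
python3 - <<'E'
from h import *
goto(574,-280,47,177)
E
```

```text
at 4.375 [ 574.6 -280.8  224.6] [-180.     0.   176.9] q [-0.51  0.5   1.24 -0.    1.4  -2.03] F [-0.5  0.1  0.3] gap 93.8
travel (current tool axes) [  0.6   0.7 177.6] rot [-0.   0.  -0.1] travel in final axes [  0.6   0.7 177.6]
```

send_rows --plan '[{"travel": [0,0,40],"delta_rot": [0,0,0],"fingers": -0.1},{"travel": [0,0,40],"delta_rot": [0,0,0],"fingers": -0.1},{"travel": [0,0,30],"delta_rot": [0,0,0],"fingers": -0.1},{"travel": [0,0,20],"delta_rot": [0,0,0],"fingers": -0.1},{"travel": [0,0,20],"delta_rot": [0,0,0],"fingers": -0.1},{"travel": [0,0,15],"delta_rot": [0,0,0],"fingers": -0.1},{"travel": [0,0,12],"delta_rot": [0,0,0],"fingers": -0.1},{"travel": [0,0,0],"delta_rot": [0,0,0],"fingers": 1},{"travel": [0,0,0],"delta_rot": [0,0,0],"fingers": 1},{"travel": [0,0,0],"delta_rot": [0,0,0],"fingers": 1},{"travel": [0,0,0],"delta_rot": [0,0,0],"fingers": 1},{"travel": [0,0,0],"delta_rot": [0,0,0],"fingers": 1}]' --grip_force 20

```text
clock: 5.88
eef_pos: [574.8, -280.8, 47.9]
eef_rot: [-3.141, 0.001, 3.091]
wrist_force: [0.4, 1.3, 3.3]
finger_gap: 14.3
```

send_rows --plan '[{"travel": [0,8,0],"delta_rot": [0,0,0],"fingers": 1},{"travel": [0,15,0],"delta_rot": [0,0,0],"fingers": 1},{"travel": [0,16,0],"delta_rot": [0,0,0],"fingers": 1},{"travel": [0,16,0],"delta_rot": [0,0,0],"fingers": 1},{"travel": [0,16,0],"delta_rot": [0,0,0],"fingers": 1},{"travel": [0,16,0],"delta_rot": [0,0,0],"fingers": 1},{"travel": [0,16,0],"delta_rot": [0,0,0],"fingers": 1},{"travel": [0,16,0],"delta_rot": [0,0,0],"fingers": 1},{"travel": [0,16,0],"delta_rot": [0,0,0],"fingers": 1},{"travel": [0,16,0],"delta_rot": [0,0,0],"fingers": 1},{"travel": [0,0,0],"delta_rot": [0,0,0],"fingers": 1}]'

```text
clock: 7.25
eef_pos: [580.4, -128.3, 47.7]
eef_rot: [3.141, -0.005, 3.092]
wrist_force: [-17.8, 2.1, 15.3]
finger_gap: 14.2
```

send_rows --plan '[{"travel": [3,8,-0.5],"delta_rot": [0,0,0],"fingers": 1},{"travel": [0.3,16,0],"delta_rot": [0,0,0],"fingers": 1},{"travel": [0.3,14,0],"delta_rot": [0,0,0],"fingers": 1},{"travel": [0.2,10,0],"delta_rot": [0,0,0],"fingers": 1},{"travel": [0,5,0],"delta_rot": [0,0,0],"fingers": 1},{"travel": [0,0,0],"delta_rot": [0,0,0],"fingers": 1}]'

```text
clock: 8.0
eef_pos: [581.8, -81.3, 47.7]
eef_rot: [-3.134, 0.003, 3.09]
wrist_force: [7.6, -40.6, -11.1]
finger_gap: 33.8
```

send_rows --plan '[{"travel": [0,-10,0],"delta_rot": [0,0,0],"fingers": 0.2},{"travel": [0,0,0],"delta_rot": [0,0,0],"fingers": 0.2},{"travel": [0,0,0],"delta_rot": [0,0,0],"fingers": 0.2}]'

```text
clock: 8.38
eef_pos: [580.7, -86.2, 47.9]
eef_rot: [3.141, -0.0, 3.091]
wrist_force: [-0.1, 0.4, 0.3]
finger_gap: 37.4
```

```bash
python3 - <<'E'
from h import *
cs={n:camera(n) for n in("top","scene")}
cv2.imwrite("pics/b.png",np.vstack([cs[n]["color"][...,::-1] for n in cs]))
for n,c in cs.items():
    for o in("machine","tray_handle","leg","offcut","tote"):
        print(n,o,"S",[(round(d["confidence"],2),w(c,d["at"]).round().tolist()) for d in search_frame(o,n)][:4],"T",[(round(d["confidence"],2),w(c,d["at"]).round().tolist()) for d in tip_of(o,n)][:4])
goto(574,-70,47,177)
E
```

```text
top machine S [(0.96, [554.0, -463.0, 67.0])] T [(0.73, [568.0, -454.0, -1.0]), (0.59, [758.0, 208.0, -1.0])]
top tray_handle S [(0.57, [554.0, -261.0, 10.0])] T []
top leg S [(0.95, [662.0, -254.0, 47.0]), (0.95, [478.0, -252.0, 51.0])] T [(0.59, [665.0, -257.0, 30.0]), (0.57, [482.0, -246.0, 29.0])]
top offcut S [(0.68, [572.0, -255.0, 51.0])] T [(0.68, [573.0, -259.0, 31.0])]
top tote S [(0.59, [513.0, 226.0, 5.0])] T [(0.87, [515.0, 214.0, -2.0])]
scene machine S [(0.84, [635.0, -591.0, 143.0])] T [(0.9, [573.0, -454.0, 0.0]), (0.49, [480.0, -243.0, 26.0])]
scene tray_handle S [(0.69, [627.0, -226.0, 25.0])] T [(0.57, [580.0, -93.0, 46.0])]
scene leg S [(0.81, [495.0, -277.0, 31.0]), (0.56, [675.0, -240.0, 43.0])] T [(0.95, [665.0, -252.0, 32.0]), (0.57, [480.0, -246.0, 27.0])]
scene offcut S [(0.6, [497.0, -276.0, 31.0]), (0.56, [627.0, -225.0, 22.0])] T [(0.64, [576.0, -257.0, 26.0])]
scene tote S [(0.94, [515.0, 222.0, 18.0])] T [(0.82, [511.0, 217.0, 2.0]), (0.45, [756.0, 214.0, -6.0])]
at 9.475 [580.7 -86.9  48. ] [-180.     0.   177.1] q [-0.21  0.58  1.56 -0.    1.   -1.73] F [0.1 0.2 0.7] gap 37.8
travel (current tool axes) [ 7.6 16.6  1. ] rot [-0.   0.   0.1] travel in final axes [ 7.6 16.6  1. ]
```

View pics/b.png

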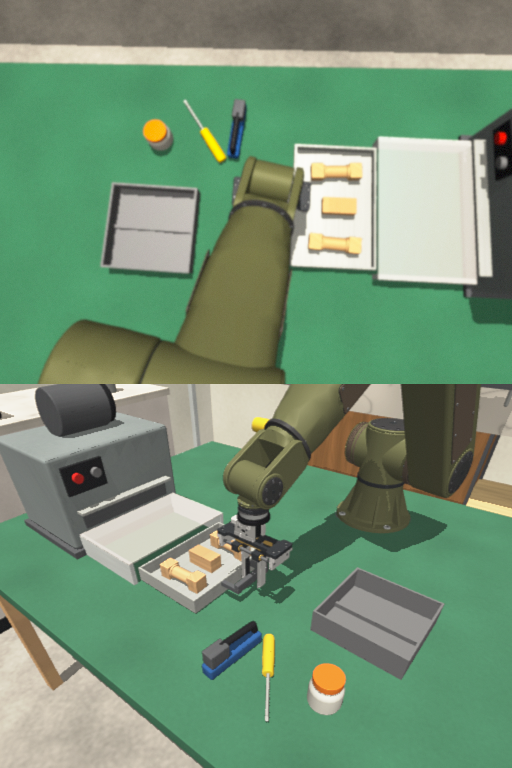

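send_rows --plan '[{"travel": [0,-5,0],"delta_rot": [0,0,0],"fingers": 0.2},{"travel": [0,0,0],"delta_rot": [0,0,0],"fingers": 1},{"travel": [0,0,0],"delta_rot": [0,0,0],"fingers": 1},{"travel": [0,0,0],"delta_rot": [0,0,0],"fingers": 1},{"travel": [0,0,0],"delta_rot": [0,0,0],"fingers": 1}]' --grip_force 40

```text
clock: 10.1
eef_pos: [580.5, -91.9, 48.0]
eef_rot: [-3.141, 0.0, 3.091]
wrist_force: [-0.1, -0.8, 0.6]
finger_gap: 13.9
```

send_rows --plan '[{"travel": [0,3,0],"delta_rot": [0,0,0],"fingers": 1},{"travel": [0,3,0],"delta_rot": [0,0,0],"fingers": 1},{"travel": [0,0,0],"delta_rot": [0,0,0],"fingers": 1}]'

```text
clock: 10.48
eef_pos: [580.5, -90.9, 47.9]
eef_rot: [-3.134, 0.001, 3.089]
wrist_force: [-3.3, -37.9, -4.4]
finger_gap: 14.1
```

send_rows --plan '[{"travel": [0,-5,0],"delta_rot": [0,0,0],"fingers": -0.1},{"travel": [0,0,0],"delta_rot": [0,0,0],"fingers": -0.1},{"travel": [0,0,0],"delta_rot": [0,0,0],"fingers": -0.1},{"travel": [0,0,0],"delta_rot": [0,0,0],"fingers": -0.1},{"travel": [0,0,-30],"delta_rot": [0,0,0],"fingers": -0.1},{"travel": [0,0,-50],"delta_rot": [0,0,0],"fingers": -0.1},{"travel": [0,0,-50],"delta_rot": [0,0,0],"fingers": -1},{"travel": [0,0,0],"delta_rot": [0,0,0],"fingers": -1}]'

```text
clock: 11.48
eef_pos: [582.0, -90.9, 182.0]
eef_rot: [-3.141, 0.007, 3.091]
wrist_force: [0.2, 0.1, -1.2]
finger_gap: 68.3
```

```bash
python3 - <<'E'
from h import *
c=camera("top"); P=cloud(c)
# leg/offcut tops
for cl in("leg","offcut"):
  for d in masks_of(cl,"top")[:3]:
    m=d["region"]&(P[...,2]>34); q=P[m].astype(np.float32); r=cv2.minAreaRect(q[:,:2].copy())
    print(cl,round(d["confidence"],2),len(q),np.median(q[:,2]).round(),r)
for o in("tray_handle",): print([(d["confidence"],w(c,d["at"]).round()) for d in tip_of(o,"top")])
goto(481,-250,178,87)
E
```

```text
leg 0.91 616 47.0 ((568.708251953125, -167.40042114257812), (109.60224151611328, 373.5664978027344), 47.173519134521484)
leg 0.76 767 48.0 ((463.8868103027344, -189.9403076171875), (75.99249267578125, 247.59906005859375), 15.354598045349121)
leg 0.6 4 1175.0 ((394.4656982421875, -80.620849609375), (0.0, 0.0), 0.0)
offcut 0.78 576 50.0 ((514.097900390625, -175.03688049316406), (82.5022201538086, 293.4253845214844), 36.01447296142578)
[]
at 11.675 [580.  -90.7 176.6] [ 1.800e+02 -1.000e-01  1.771e+02] q [-0.22  0.42  1.47 -0.    1.25 -1.74] F [-0.3  0.5  0.7] gap 84.2
travel (current tool axes) [  90.7 -164.2   -1.3] rot [-0.1 -0.1 90.1] travel in final axes [-164.3  -90.6   -1.4]
```

```bash
cat >> h.py <<'E'
def legs(lo=36,hi=60):
  c=camera("top"); P=cloud(c)
  for cl in("leg","offcut"):
   for d in masks_of(cl,"top")[:3]:
    m=d["region"]&(P[...,2]>lo)&(P[...,2]<hi)
    if m.sum()<50: continue
    q=P[m].astype(np.float32); r=cv2.minAreaRect(q[:,:2].copy())
    print(cl,round(d["confidence"],2),len(q),np.median(q[:,2]).round(),np.round(r[0]),np.round(r[1]),round(r[2],1))
E
python3 - <<'E'
from h import *
legs()
E
```

```text
leg 0.92 757 48.0 [ 480. -247.] [131.  40.] 85.0
leg 0.87 621 47.0 [ 666. -256.] [ 41. 125.] 1.2
leg 0.21 564 50.0 [ 576. -259.] [84. 42.] 87.7
offcut 0.88 561 50.0 [ 575. -258.] [84. 41.] 88.5
```

send_rows --plan '[{"travel": [31,-54,0],"delta_rot": [0,0,0],"fingers": -0.4},{"travel": [31,-54,0],"delta_rot": [0,0,0],"fingers": -0.4},{"travel": [31,-54,0],"delta_rot": [0,0,0],"fingers": -0.4},{"travel": [0,0,0],"delta_rot": [0,0,10.2],"fingers": -0.4},{"travel": [0,0,0],"delta_rot": [0,0,10.2],"fingers": -0.4},{"travel": [0,0,0],"delta_rot": [0,0,10.2],"fingers": -0.4},{"travel": [0,0,0],"delta_rot": [0,0,10.2],"fingers": -0.4},{"travel": [0,0,0],"delta_rot": [0,0,10.2],"fingers": -0.4},{"travel": [0,0,0],"delta_rot": [0,0,10.2],"fingers": -0.4},{"travel": [0,0,0],"delta_rot": [0,0,10.2],"fingers": -0.4},{"travel": [0,0,0],"delta_rot": [0,0,10.2],"fingers": -0.4},{"travel": [0,0,0],"delta_rot": [0,0,10.2],"fingers": -0.4},{"travel": [0,0,0],"delta_rot": [0,0,0],"fingers": -0.4},{"travel": [0,0,0],"delta_rot": [0,0,0],"fingers": -0.4}]'

```text
clock: 13.58
eef_pos: [479.3, -247.9, 177.7]
eef_rot: [-3.141, -0.0, 1.492]
wrist_force: [-0.9, 0.5, 0.5]
finger_gap: 65.8
```

```bash
python3 - <<'E'
from h import *
goto(480,-248,34,85)
E
```

```text
at 13.575 [ 479.3 -247.9  177.7] [-180.    -0.    85.5] q [-0.55  0.32  1.61 -0.    1.21 -0.47] F [-0.9  0.5  0.5] gap 65.8
travel (current tool axes) [-1.000e-01  8.000e-01  1.437e+02] rot [-0.  -0.   0.5] travel in final axes [ -0.    0.7 143.7]
```

send_rows --plan '[{"travel": [0,0.7,40],"delta_rot": [0,0,0.5],"fingers": -0.4},{"travel": [0,0,40],"delta_rot": [0,0,0],"fingers": -0.4},{"travel": [0,0,30],"delta_rot": [0,0,0],"fingers": -0.4},{"travel": [0,0,18],"delta_rot": [0,0,0],"fingers": -0.4},{"travel": [0,0,10],"delta_rot": [0,0,0],"fingers": -0.4},{"travel": [0,0,5],"delta_rot": [0,0,0],"fingers": -0.4},{"travel": [0,0,0],"delta_rot": [0,0,0],"fingers": 1},{"travel": [0,0,0],"delta_rot": [0,0,0],"fingers": 1},{"travel": [0,0,0],"delta_rot": [0,0,0],"fingers": 1},{"travel": [0,0,0],"delta_rot": [0,0,0],"fingers": 1},{"travel": [0,0,0],"delta_rot": [0,0,0],"fingers": 1}]' --grip_force 20

```text
clock: 14.95
eef_pos: [480.2, -248.1, 35.3]
eef_rot: [3.141, 0.0, 1.479]
wrist_force: [-0.5, 0.2, 4.3]
finger_gap: 32.2
```

send_rows --plan '[{"travel": [0,0,-10],"delta_rot": [0,0,0],"fingers": 1},{"travel": [0,0,-25],"delta_rot": [0,0,0],"fingers": 1},{"travel": [0,0,-35],"delta_rot": [0,0,0],"fingers": 1},{"travel": [0,0,-30],"delta_rot": [0,0,0],"fingers": 1},{"travel": [10,-1,-10],"delta_rot": [0,0,0],"fingers": 1},{"travel": [26,-4,0],"delta_rot": [0,0,0],"fingers": 1},{"travel": [42,-6,0],"delta_rot": [0,0,0],"fingers": 1},{"travel": [50,-7,0],"delta_rot": [0,0,0],"fingers": 1},{"travel": [50,-6,0],"delta_rot": [0,0,0],"fingers": 1},{"travel": [50,-6,0],"delta_rot": [0,0,0],"fingers": 1},{"travel": [50,-6,0],"delta_rot": [0,0,0],"fingers": 1},{"travel": [50,-7,0],"delta_rot": [0,0,0],"fingers": 1},{"travel": [50,-7,0],"delta_rot": [0,0,0],"fingers": 1},{"travel": [42,-6,0],"delta_rot": [0,0,0],"fingers": 1},{"travel": [28,-4,0],"delta_rot": [0,0,0],"fingers": 1},{"travel": [14,-1,0],"delta_rot": [0,0,-2.2],"fingers": 1},{"travel": [0,0,0],"delta_rot": [0,0,0],"fingers": 1},{"travel": [0,0,0],"delta_rot": [0,0,0],"fingers": 1}]'

```text
clock: 17.2
eef_pos: [461.5, 216.8, 144.7]
eef_rot: [-3.141, 0.0, 1.517]
wrist_force: [0.6, -0.1, -2.1]
finger_gap: 32.7
```

```bash
python3 - <<'E'
from h import *
goto(461,218,31,87)
c=camera("scene"); cv2.imwrite("pics/c.png",c["color"][...,::-1])
E
```

```text
at 17.2 [461.5 216.8 144.7] [-180.     0.    86.9] q [ 0.37  0.29  1.72 -0.    1.12  0.42] F [ 0.6 -0.1 -2.1] gap 32.7
travel (current tool axes) [  1.2  -0.5 113.7] rot [-0.   0.  -0.1] travel in final axes [  1.1  -0.6 113.7]
```

View pics/c.png

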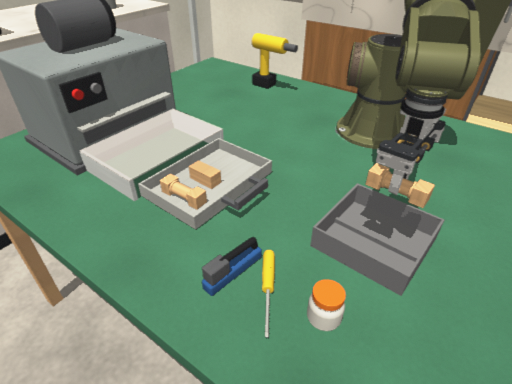

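The leg is held level over its lane at (400,187); lowering it.

send_rows --plan '[{"travel": [1,0,20],"delta_rot": [0,0,0],"fingers": 1},{"travel": [0,0,30],"delta_rot": [0,0,0],"fingers": 1},{"travel": [0,0,25],"delta_rot": [0,0,0],"fingers": 1},{"travel": [0,0,15],"delta_rot": [0,0,0],"fingers": 1},{"travel": [0,0,10],"delta_rot": [0,0,0],"fingers": 1},{"travel": [0,0,6],"delta_rot": [0,0,0],"fingers": 1},{"travel": [0,0,3],"delta_rot": [0,0,0],"fingers": 1},{"travel": [0,0,2],"delta_rot": [0,0,0],"fingers": 1},{"travel": [0,0,0],"delta_rot": [0,0,0],"fingers": 1}]'

```text
clock: 18.38
eef_pos: [461.7, 218.7, 34.1]
eef_rot: [3.141, -0.0, 1.518]
wrist_force: [-0.7, 0.5, -1.4]
finger_gap: 32.4
```

send_rows --plan '[{"travel": [0,0,1.5],"delta_rot": [0,0,0],"fingers": 1},{"travel": [0,0,1.5],"delta_rot": [0,0,0],"fingers": 1},{"travel": [0,0,0],"delta_rot": [0,0,0],"fingers": 1}]'

```text
clock: 18.75
eef_pos: [461.5, 218.6, 30.9]
eef_rot: [-3.141, 0.0, 1.518]
wrist_force: [-0.3, 0.5, -1.0]
finger_gap: 32.5
```

send_rows --plan '[{"travel": [0,0,1],"delta_rot": [0,0,0],"fingers": 1},{"travel": [0,0,1],"delta_rot": [0,0,0],"fingers": 1},{"travel": [0,0,0],"delta_rot": [0,0,0],"fingers": 1}]'

```text
clock: 19.12
eef_pos: [461.7, 218.7, 30.2]
eef_rot: [3.141, -0.0, 1.518]
wrist_force: [-8.0, -2.7, 17.2]
finger_gap: 32.3
```

send_rows --plan '[{"travel": [0,0,0],"delta_rot": [0,0,0],"fingers": -0.2},{"travel": [0,0,0],"delta_rot": [0,0,0],"fingers": -0.2},{"travel": [0,0,0],"delta_rot": [0,0,0],"fingers": -0.2},{"travel": [0,0,-20],"delta_rot": [0,0,0],"fingers": -0.2},{"travel": [0,0,-50],"delta_rot": [0,0,0],"fingers": -0.2},{"travel": [0,0,-50],"delta_rot": [0,0,0],"fingers": -0.4},{"travel": [-42,20,0],"delta_rot": [0,0,0],"fingers": -0.4},{"travel": [-42,21,0],"delta_rot": [0,0,0],"fingers": -0.4},{"travel": [-42,21,0],"delta_rot": [0,0,0],"fingers": -0.4},{"travel": [-42,21,0],"delta_rot": [0,0,0],"fingers": -0.4},{"travel": [-42,21,0],"delta_rot": [0,0,0],"fingers": -0.4},{"travel": [-42,21,0],"delta_rot": [0,0,0],"fingers": -0.4},{"travel": [-42,21,0],"delta_rot": [0,0,0],"fingers": -0.4},{"travel": [-42,21,0],"delta_rot": [0,0,0],"fingers": -0.4},{"travel": [-42,21,0],"delta_rot": [0,0,0],"fingers": -0.4},{"travel": [-42,21,0],"delta_rot": [0,0,0],"fingers": -0.4},{"travel": [-42,20,0],"delta_rot": [0,0,-4.2],"fingers": -0.4},{"travel": [0,0,0],"delta_rot": [0,0,0],"fingers": -0.4},{"travel": [0,0,0],"delta_rot": [0,0,0],"fingers": -0.4}]'

```text
clock: 21.5
eef_pos: [665.5, -254.3, 148.4]
eef_rot: [-3.141, -0.001, 1.59]
wrist_force: [0.1, 0.9, -0.0]
finger_gap: 65.7
```

```bash
python3 - <<'E'
from h import *
goto(666,-255,35,91)
legs(25,60)
c=camera("scene"); print([(round(d["confidence"],2),w(c,d["at"]).round()) for d in tip_of("leg","scene")])
E
```

```text
at 21.5 [ 665.5 -254.3  148.4] [-180.    -0.    91.1] q [-0.42  0.73  1.06  0.    1.35 -0.44] F [ 0.1  0.9 -0. ] gap 65.7
travel (current tool axes) [ -0.8   0.6 113.4] rot [-0.  -0.   0.1] travel in final axes [ -0.7   0.5 113.4]
leg 0.36 98 27.0 [737.  69.] [95. 16.] 32.3
[(0.91, array([ 667., -253.,   31.]))]
```

send_rows --plan '[{"travel": [-0.5,0.5,30],"delta_rot": [0,0,0],"fingers": -0.4},{"travel": [0,0,30],"delta_rot": [0,0,0],"fingers": -0.4},{"travel": [0,0,25],"delta_rot": [0,0,0],"fingers": -0.4},{"travel": [0,0,15],"delta_rot": [0,0,0],"fingers": -0.4},{"travel": [0,0,9],"delta_rot": [0,0,0],"fingers": -0.4},{"travel": [0,0,5],"delta_rot": [0,0,0],"fingers": -0.4},{"travel": [0,0,0],"delta_rot": [0,0,0],"fingers": 1},{"travel": [0,0,0],"delta_rot": [0,0,0],"fingers": 1},{"travel": [0,0,0],"delta_rot": [0,0,0],"fingers": 1},{"travel": [0,0,0],"delta_rot": [0,0,0],"fingers": 1},{"travel": [0,0,0],"delta_rot": [0,0,0],"fingers": 1}]'

```text
clock: 23.12
eef_pos: [666.3, -255.4, 35.3]
eef_rot: [3.141, 0.0, 1.591]
wrist_force: [-0.8, 0.7, 1.8]
finger_gap: 32.5
```

```bash
python3 - <<'E'
from h import *
goto(565,213,150,87)
E
```

```text
at 23.125 [ 666.3 -255.4   35.3] [180.    0.   91.2] q [-0.42  0.85  1.13 -0.    1.16 -0.44] F [-0.8  0.7  1.8] gap 32.5
travel (current tool axes) [ 470.3  -91.9 -114.8] rot [0.  0.  4.2] travel in final axes [ 462.5 -125.7 -114.7]
```

send_rows --plan '[{"travel": [0,0,-10],"delta_rot": [0,0,0],"fingers": 1},{"travel": [0,0,-25],"delta_rot": [0,0,0],"fingers": 1},{"travel": [0,0,-35],"delta_rot": [0,0,0],"fingers": 1},{"travel": [0,0,-30],"delta_rot": [0,0,0],"fingers": 1},{"travel": [10,-2,-10],"delta_rot": [0,0,0],"fingers": 1},{"travel": [28,-5,0],"delta_rot": [0,0,0],"fingers": 1},{"travel": [46,-9,0],"delta_rot": [0,0,0],"fingers": 1},{"travel": [50,-10,0],"delta_rot": [0,0,0],"fingers": 1},{"travel": [50,-10,0],"delta_rot": [0,0,0],"fingers": 1},{"travel": [50,-10,0],"delta_rot": [0,0,0],"fingers": 1},{"travel": [50,-10,0],"delta_rot": [0,0,0],"fingers": 1},{"travel": [50,-10,0],"delta_rot": [0,0,0],"fingers": 1},{"travel": [50,-10,0],"delta_rot": [0,0,0],"fingers": 1},{"travel": [46,-9,0],"delta_rot": [0,0,0],"fingers": 1},{"travel": [28,-5,0],"delta_rot": [0,0,0],"fingers": 1},{"travel": [12,-2,0],"delta_rot": [0,0,4.2],"fingers": 1},{"travel": [0,0,0],"delta_rot": [0,0,0],"fingers": 1},{"travel": [0,0,0],"delta_rot": [0,0,0],"fingers": 1}]'

```text
clock: 25.38
eef_pos: [564.5, 212.2, 144.6]
eef_rot: [-3.141, 0.0, 1.519]
wrist_force: [0.0, -0.3, -0.7]
finger_gap: 32.5
```

```bash
python3 - <<'E'
from h import *
goto(565,213,31,87)
c=camera("scene"); cv2.imwrite("pics/d.png",c["color"][...,::-1])
E
```

```text
at 25.375 [564.5 212.2 144.6] [-180.    0.   87.] q [ 0.3   0.49  1.45 -0.    1.2   0.35] F [ 0.  -0.3 -0.7] gap 32.5
travel (current tool axes) [  0.8   0.5 113.6] rot [-0.  0.  0.] travel in final axes [  0.8   0.4 113.6]
```

View pics/d.png

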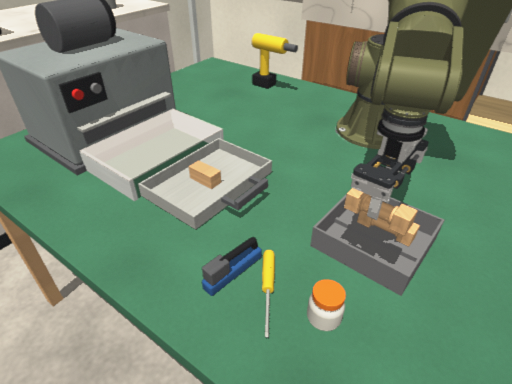

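The second leg is held at (380,212), with the first lying in the back lane near (405,230). Only the offcut is left in the tray.

send_rows --plan '[{"travel": [1,0.5,20],"delta_rot": [0,0,0],"fingers": 1},{"travel": [0,0,30],"delta_rot": [0,0,0],"fingers": 1},{"travel": [0,0,25],"delta_rot": [0,0,0],"fingers": 1},{"travel": [0,0,15],"delta_rot": [0,0,0],"fingers": 1},{"travel": [0,0,10],"delta_rot": [0,0,0],"fingers": 1},{"travel": [0,0,6],"delta_rot": [0,0,0],"fingers": 1},{"travel": [0,0,3],"delta_rot": [0,0,0],"fingers": 1},{"travel": [0,0,2],"delta_rot": [0,0,0],"fingers": 1},{"travel": [0,0,1.5],"delta_rot": [0,0,0],"fingers": 1},{"travel": [0,0,1],"delta_rot": [0,0,0],"fingers": 1},{"travel": [0,0,0],"delta_rot": [0,0,0],"fingers": 1}]'

```text
clock: 26.8
eef_pos: [565.3, 213.7, 31.5]
eef_rot: [3.142, 0.0, 1.518]
wrist_force: [-0.3, -0.7, -0.7]
finger_gap: 32.3
```

send_rows --plan '[{"travel": [0,0,1],"delta_rot": [0,0,0],"fingers": 1},{"travel": [0,0,0.6],"delta_rot": [0,0,0],"fingers": 1},{"travel": [0,0,0],"delta_rot": [0,0,0],"fingers": 1}]'

```text
clock: 27.18
eef_pos: [565.4, 213.7, 30.3]
eef_rot: [3.141, -0.0, 1.518]
wrist_force: [-2.6, -0.3, 5.5]
finger_gap: 32.1
```

send_rows --plan '[{"travel": [0,0,0],"delta_rot": [0,0,0],"fingers": -0.2},{"travel": [0,0,0],"delta_rot": [0,0,0],"fingers": -0.2},{"travel": [0,0,0],"delta_rot": [0,0,0],"fingers": -0.2},{"travel": [0,0,-20],"delta_rot": [0,0,0],"fingers": -0.2},{"travel": [0,0,-50],"delta_rot": [0,0,0],"fingers": -0.2},{"travel": [0,0,-50],"delta_rot": [0,0,0],"fingers": 1},{"travel": [-44,5,0],"delta_rot": [0,0,0],"fingers": 1},{"travel": [-44,5,0],"delta_rot": [0,0,0],"fingers": 1},{"travel": [-44,5,0],"delta_rot": [0,0,0],"fingers": 1},{"travel": [-44,5,0],"delta_rot": [0,0,0],"fingers": 1},{"travel": [-44,5,0],"delta_rot": [0,0,0],"fingers": 1},{"travel": [-44,5,0],"delta_rot": [0,0,0],"fingers": 1},{"travel": [0,0,0],"delta_rot": [0,0,0],"fingers": 1},{"travel": [0,0,0],"delta_rot": [0,0,0],"fingers": 1}]'

```text
clock: 28.92
eef_pos: [581.3, -51.1, 150.7]
eef_rot: [3.141, -0.0, 1.518]
wrist_force: [0.2, 0.1, 1.1]
finger_gap: 0.5
```

```bash
python3 - <<'E'
from h import *
goto(582,-50,45,87)
legs(25,60)
c=camera("scene"); print([(round(d["confidence"],2),w(c,d["at"]).round()) for d in tip_of("leg","scene")], [w(c,d["at"]).round() for d in tip_of("tray_handle","scene")])
t=camera("top")
cv2.imwrite("pics/e.png",np.vstack([t["color"][...,::-1],c["color"][...,::-1]]))
E
```

```text
at 28.925 [581.3 -51.1 150.7] [180.   -0.   86.9] q [-0.15  0.44  1.51  0.    1.19 -0.1 ] F [0.2 0.1 1.1] gap 0.5
travel (current tool axes) [  1.1   0.5 105.7] rot [ 0.  -0.  -0.1] travel in final axes [  1.1   0.6 105.7]
leg 0.79 767 42.0 [565. 215.] [130.  41.] 86.2
offcut 0.91 595 50.0 [ 575. -259.] [85. 41.] 87.4
[(0.78, array([461., 220.,  21.])), (0.75, array([565., 216.,  27.]))] [array([582., -93.,  43.])]
```

View pics/e.png

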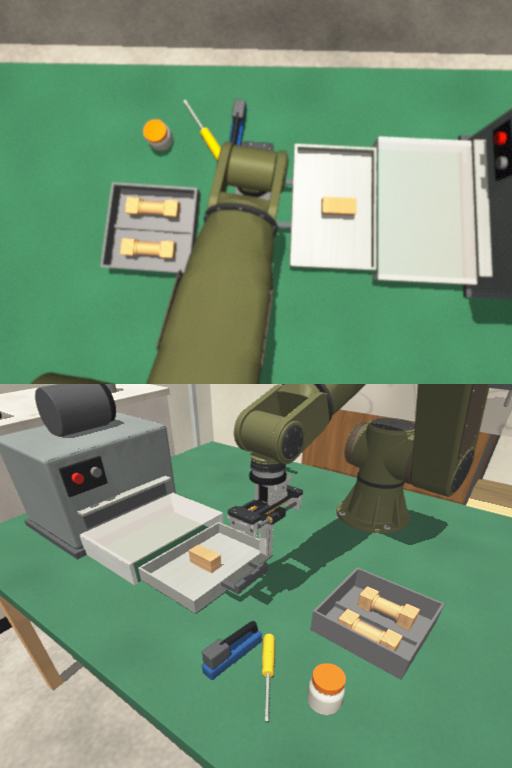

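send_rows --plan '[{"travel": [0,0,35],"delta_rot": [0,0,0],"fingers": 1},{"travel": [0,0,40],"delta_rot": [0,0,0],"fingers": 1},{"travel": [0,0,30],"delta_rot": [0,0,0],"fingers": 1},{"travel": [-8,0,0],"delta_rot": [0,0,0],"fingers": 1},{"travel": [-8,0,0],"delta_rot": [0,0,0],"fingers": 1},{"travel": [-8,0,0],"delta_rot": [0,0,0],"fingers": 1},{"travel": [-8,0.1,0],"delta_rot": [0,0,0],"fingers": 1},{"travel": [-10,0.2,0],"delta_rot": [0,0,0],"fingers": 1},{"travel": [-14,0.2,0],"delta_rot": [0,0,0],"fingers": 1},{"travel": [-14,0.2,0],"delta_rot": [0,0,0],"fingers": 1},{"travel": [-14,0.2,0],"delta_rot": [0,0,0],"fingers": 1},{"travel": [-14,0.2,0],"delta_rot": [0,0,0],"fingers": 1},{"travel": [-14,0.2,0],"delta_rot": [0,0,0],"fingers": 1},{"travel": [-14,0.2,0],"delta_rot": [0,0,0],"fingers": 1},{"travel": [-14,0.2,0],"delta_rot": [0,0,0],"fingers": 1},{"travel": [-14,0.2,0],"delta_rot": [0,0,0],"fingers": 1},{"travel": [0,0,0],"delta_rot": [0,0,0],"fingers": 1}]'

```text
clock: 31.4
eef_pos: [574.6, -206.6, 44.7]
eef_rot: [-3.141, 0.0, 1.516]
wrist_force: [-0.1, 0.1, -0.5]
finger_gap: 0.8
```

send_rows --plan '[{"travel": [-12,0.2,0],"delta_rot": [0,0,0],"fingers": 1},{"travel": [-12,0.2,0],"delta_rot": [0,0,0],"fingers": 1},{"travel": [-12,0.2,0],"delta_rot": [0,0,0],"fingers": 1},{"travel": [-12,0.2,0],"delta_rot": [0,0,0],"fingers": 1},{"travel": [-10,0.2,0],"delta_rot": [0,0,0],"fingers": 1},{"travel": [-7,0.1,0],"delta_rot": [0,0,0],"fingers": 1},{"travel": [-5,0,0],"delta_rot": [0,0,0],"fingers": 1}]'

```text
clock: 32.28
eef_pos: [572.3, -275.8, 44.9]
eef_rot: [3.142, -0.0, 1.518]
wrist_force: [0.6, 2.5, -2.0]
finger_gap: 0.7
```

send_rows --plan '[{"travel": [-4,0,0],"delta_rot": [0,0,0],"fingers": 1},{"travel": [-3,0,0],"delta_rot": [0,0,0],"fingers": 1},{"travel": [-1,0,0],"delta_rot": [0,0,0],"fingers": 1}]'

```text
clock: 32.65
eef_pos: [572.0, -283.5, 44.9]
eef_rot: [3.141, 0.0, 1.518]
wrist_force: [0.8, 2.1, -2.0]
finger_gap: 0.5
```

send_rows --plan '[{"travel": [-2,0,0],"delta_rot": [0,0,0],"fingers": 1},{"travel": [-2,0,0],"delta_rot": [0,0,0],"fingers": 1},{"travel": [0,0,0],"delta_rot": [0,0,0],"fingers": 1}]'

```text
clock: 33.02
eef_pos: [571.9, -284.6, 45.0]
eef_rot: [-3.14, -0.004, 1.519]
wrist_force: [-0.7, 20.6, 6.1]
finger_gap: 0.3
```

send_rows --plan '[{"travel": [4,0,0],"delta_rot": [0,0,0],"fingers": 1},{"travel": [15,0,0],"delta_rot": [0,0,0],"fingers": 1},{"travel": [30,0,-20],"delta_rot": [0,0,0],"fingers": 1},{"travel": [40,0,-40],"delta_rot": [0,0,0],"fingers": 1},{"travel": [40,0,-40],"delta_rot": [0,0,0],"fingers": 1},{"travel": [40,0,-40],"delta_rot": [0,0,0],"fingers": 1},{"travel": [0,0,0],"delta_rot": [0,0,0],"fingers": 1},{"travel": [0,0,0],"delta_rot": [0,0,0],"fingers": 1}]'

```text
clock: 34.02
eef_pos: [580.3, -118.7, 184.0]
eef_rot: [-3.141, 0.0, 1.518]
wrist_force: [-0.7, -0.6, -1.2]
finger_gap: 0.5
```

```bash
python3 - <<'E'
from h import *
goto(572,-120,150,87)
t=camera("top");c=camera("scene")
cv2.imwrite("pics/f.png",np.vstack([t["color"][...,::-1],c["color"][...,::-1]]))
for n,k in(("top",t),("scene",c)):
  for o in("tray_handle","leg","tote","offcut","machine","glue","screwdriver","stapler"): print(n,o,[(round(d["confidence"],2),w(k,d["at"]).round().tolist()) for d in tip_of(o,n)])
P=cloud(t);X,Y,Z=P[...,0],P[...,1],P[...,2]
m=(abs(Z-58)<6)&(abs(X-573)<90)&(Y>-320)&(Y<-270); print(cv2.minAreaRect(P[m][:,:2].astype(np.float32)))
m=(abs(Z-60)<6)&(abs(X-513)<160)&(abs(Y-217)<160); print(cv2.minAreaRect(P[m][:,:2].astype(np.float32)))
E
```

```text
at 34.025 [ 580.3 -118.7  184. ] [-180.    0.   87.] q [-0.26  0.43  1.44 -0.    1.27 -0.21] F [-0.7 -0.6 -1.2] gap 0.5
travel (current tool axes) [-1.7 -8.2 34. ] rot [-0.  0. -0.] travel in final axes [-1.7 -8.2 34. ]
top tray_handle [(0.76, [574.0, -306.0, 46.0])]
top leg [(0.95, [459.0, 217.0, 27.0]), (0.59, [564.0, 215.0, 25.0])]
top tote [(0.7, [514.0, 217.0, -1.0])]
top offcut []
top machine [(0.86, [568.0, -455.0, 1.0])]
top glue [(0.59, [758.0, 208.0, -1.0])]
top screwdriver [(0.87, [780.0, 96.0, -1.0])]
top stapler [(0.73, [781.0, 7.0, 1.0])]
scene tray_handle [(0.96, [576.0, -303.0, 44.0])]
scene leg [(0.89, [566.0, 216.0, 26.0]), (0.68, [460.0, 222.0, 22.0])]
scene tote [(0.95, [513.0, 216.0, 0.0])]
scene offcut []
scene machine [(0.78, [573.0, -456.0, -1.0])]
scene glue [(0.61, [571.0, -455.0, -1.0]), (0.59, [756.0, 215.0, -3.0]), (0.52, [513.0, 217.0, 3.0])]
scene screwdriver [(0.79, [781.0, 100.0, -4.0]), (0.22, [757.0, 215.0, -6.0])]
scene stapler [(0.68, [778.0, 4.0, 1.0])]
((573.0203857421875, -300.2735595703125), (13.75363826751709, 119.56873321533203), 88.60856628417969)
((512.7979736328125, 212.9925537109375), (216.5882110595703, 210.3975830078125), 86.93389892578125)
```

View pics/f.png

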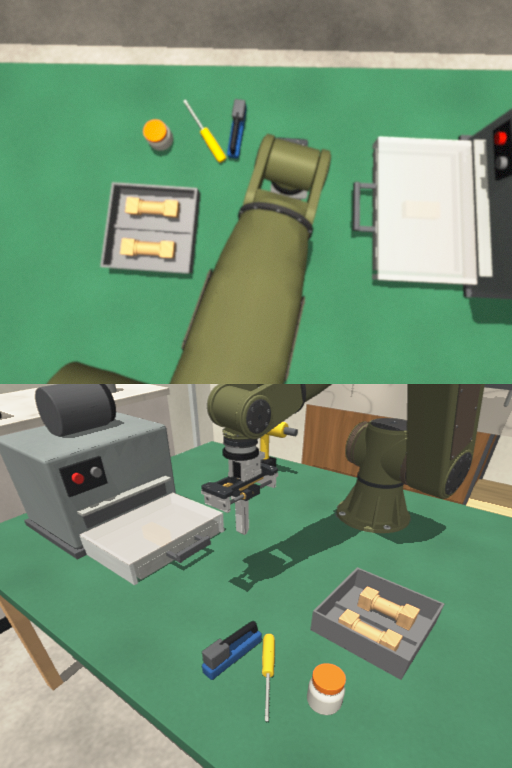

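```bash
python3 -c "
from cell import manip
print(manip.sign_off())"
```

```text
the job is handed in; nothing more can be done
None
```

The job is done and handed in at about 34 s of the 70 s; the hand-in returned no verdict.

I pulled the tray out to its stop and laid one leg in each lane, each lowered until it touched the floor before I let go. I then pushed the tray home with the fingers closed until it hit the stop at about 20 N.

| Last check | What it showed |
|---|---|
| Tray | Handle at y ≈ -300 mm at home and about -91.5 mm when fully out. That is about 209 mm of the 210 mm stroke, so I take the tray as home within the 8 mm limit. |
| Legs | One flat in each lane, within about 5 mm of the lane centres and mid-length. The leg whose angle I measured was within 1° of its lane. |
| Offcut | Visible through the guard, lying in the tray. The trained networks did not report it there. |
| Tote and bystanders | The tote, screwdriver and stapler were within about 5 mm of where they started. The glue jar also reads as unmoved, allowing for scatter in the readings. |
| Robot | Clear of everything at hand-in. |

- **First pull:** the 20 N grip gave way at the stop. The tray had apparently started about 20 mm out, so it reached the stop sooner than I expected. I gripped it again at 40 N and confirmed it was hard against the stop.
- **Handle readings:** after the push home, the networks put the handle 3 to 6 mm further in than the depth fit did. Either reading leaves it home.

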